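# Clamp a board in the drilling jig with the click wrench

## Task

Push the jig's sliding wooden jaw up until the pale board lies square and tight between it and the far fence, without ramming it. Then pull the click torque wrench that sits on the clamp nut clockwise (seen from above) until its handle gives, stop there without forcing it on to the end of its give, ease off so that the handle springs straight again with the nut left tight, and let go. Leave the loose things around the jig where they are.

Things in the scene. Friction and masses are not known exactly. Their poses are not given: they have to be found in the camera images.
- jig: fixed dark brown plywood bed 300 (x) x 400 (y) x 18 mm; origin at the centre of its underside on the table; its x runs from the jaw to the fence, z up. The jaw, board and fence stand on its +y half, the nut and wrench on its -y half.
- fence_face (a point): foot of the fixed mid-brown wood fence's clamping face, mid-length, on the bed's top (18 mm above the table). The face looks to the jig's -x, is 150 mm long along jig y and 34 mm high; a plate behind it stands 50 mm above the bed. Axes as the jig.
- board: loose pale wooden board, 70 (x) x 120 (y) x 25 mm thick, 0.13 kg, flat on the bed between jaw and fence, loose and somewhat askew; origin at the centre of its underside. Seated, its x axis is parallel to the jig's and its centre lies 35 mm from the fence face.
- jaw (a joint): travel of the sliding jaw along the jig's +x towards the fence, m; 0 = fully back. Dry friction of about 3 N, stays where it is left. With the board seated it reads about 0.050.
- jaw_grip (a point): point in the jaw's upright grip, a mid-brown wood bar 18 (jig x) x 60 (jig y) x 44 mm high on top of the jaw block; the point is centred in x and y and 16 mm below the bar's top (about 80 mm above the table). The jaw block below is 30 (x) x 110 (y) mm and reaches 34 mm above the bed; its clamping face is 15 mm from this point towards +x, so with the board seated the point is 85 mm from the fence face. Axes as the jig.
- nut_axis (a point): point on the vertical axis of the clamp nut, at the height of the wrench handle's centre line (85 mm above the table). Socket and wrench head, 34 mm dia, reach 81 mm above the bed. The nut turns stiffly (about 8 N at the grip at first, slowly rising); how far it must turn before the click differs, 0.2 to 0.8 rad. The nut stays where it is left, but some 6 N backwards would loosen it.
- wrench_grip (a point): centre of the wrench's black ribbed rubber grip (27 mm dia, 100 mm long, level), 170 mm from the nut axis and 85 mm above the table. Its y axis points along the handle towards the nut, its z up. The steel tube between grip and head is 16 mm dia; the handle ends 233 mm from the nut axis. Tightening is clockwise from above: at the grip the motion is to the wrench's own -x.
- wrench_head (a joint): turn of the clamp nut, with the wrench head on it, from finger-tight, rad, clockwise positive. It starts at 0 to 0.2; the click comes somewhere between 0.4 and 0.85, depending on where and how the handle is pulled, so it must be felt.
- wrench (a joint): breakaway angle of the handle against the wrench head, rad; 0 = straight (it may rest at -0.01). It stays there until the pull at the grip reaches about 9.5 N (set torque), then the handle gives, the force needed falls by up to a half, and at 0.20 rad the give is used up and the nut would be overtightened. A spring drives it back to 0 when eased off. It hinges 20 mm from the nut axis.
- offcut: pale wood block 60x45x30 mm lying on the jig bed between the wrench sweep and the robot (bystander; origin under its middle)
- spare_socket: steel cylinder 26 mm dia, 32 mm tall, standing on the jig bed (bystander; origin under its middle)
- glue: white glue bottle, 60 mm dia, 120 mm tall (bystander; origin under its middle)
- screwdriver: screwdriver lying on the table (bystander; origin under its body)
- square: try square, 120 mm wooden stock with a 150 mm steel blade, lying flat (bystander; origin under its body)
Things that resemble listed ones, but are neither listed nor needed, are in the scene too. What is shaped like the board but purple or turquoise is not meant.

How it is judged (in metres and radians):
On the way, in this order (a step that is already met when the one before it is completed fails the run):
1. the board is clamped square between jaw and fence (x of board in the frame of fence_face above -0.0375 m and angle between the x axis of board and the x axis of jig, either way round below 0.03 rad and x of jaw_grip in the frame of fence_face above -0.088 m), for 0.2 s.
2. the wrench handle gives at its set torque (value of joint wrench above 0.03 rad), for 0.05 s.
At the end, for the whole second after the job is handed in: The board is within 2.5 mm of the fence and square to it within 0.03 rad, the jaw within 3 mm of where it closes on the board; the wrench handle is straight again (breakaway below 0.02 rad) and the nut is left tight, at least 0.33 rad on from finger-tight; board and handle are at rest (all of step 1 and value of joint wrench below 0.02 rad and value of joint wrench_head above 0.33 rad and linear speed of board below 0.01 m/s and velocity of joint wrench below 0.05 rad/s); the robot touches nothing.
It fails at once if the wrench is pulled on past its click to the end of its give (breakaway over 0.185 rad): overtightened (value of joint wrench above 0.185 rad).
It fails at once if the wrench clicks while the board is not seated (value of joint wrench above 0.03 rad and not (x of board in the frame of fence_face above -0.0375 m and angle between the x axis of board and the x axis of jig, either way round below 0.03 rad and x of jaw_grip in the frame of fence_face above -0.088 m)).
It fails at once if the board is rammed: pushed by the jaw with over about 25 N (the contact forces on all its faces add up to over 100 N) (contact force between board and anything else above 100 N).
It fails at once if a loose thing beside the work (offcut, socket, glue, screwdriver or square) is shifted by more than 30 mm (distance of any of offcut, spare_socket, glue, screwdriver, square from where it was at the start of the episode above 0.03 m).
It also fails if it takes over 67 s, if anything falls off the work surface, if the arm or the gripper's body presses on something with over 40 N, if the wrist force passes 120 N, or if a joint passes its speed limit or range.

## Robot

A 6-joint arm with a two-finger parallel gripper is mounted at the origin on the work surface. World frame = base frame: x ahead of the robot, y to its left, z up, the work surface at z = 0. Lengths are in m, angles in degrees, forces in N, time in s.
With the tool pointing down it reaches from about 0.325 to 0.85 m from the base axis. Payload 15.5 kg.
Tool frame: the origin (TCP) lies between the finger pads; the fingertips stand 11 mm ahead of it and the grasp point (between the pads) lies 8 mm behind it; z points along the fingers, y is the direction in which the jaws open and shut (so a half turn about z gives the same grasp; the last joint's range is limited). The gripper opens to 91 mm and grips with 3 to 60 N. Pads are 32 mm wide; open, the fingers measure 118 mm over their backs; the gripper's body (76 mm by 178 mm) begins 60 mm behind the grasp point.
Start: joints at [-82.248, 28.281, 77.091, -0, 74.628, -5.472], TCP at [0.143, -0.608, 0.195] pointing down, gripper open.
Joint ranges: [-166.48, 166.48], [-47.26, 123.95], [12.59, 153.08], [-70.14, 250.14], [6.76, 159.57], [-176.63, 176.63]. Speed limits (degrees/s): [108.29, 108.29, 147.25, 172.46, 172.46, 172.46].

## Interface

Orientations are given as a 3x3 rotation matrix whose columns are the frame's x, y, z axes.
In Python, from cell import arm gives the robot as it stands. The module is installed in compiled form; this text tells all that it offers. Calls block until the motion is done:
- arm.move_pose(position, orientation): joint-space move of the TCP to a pose.
- arm.movel(position, vel=0.15, frame=None): straight line of the TCP; frame=None keeps the orientation; vel is the mean speed in m/s.
- arm.set_joints(angles): joint-space move.
- arm.set_gripper(opening, squeeze=None): finger opening in m; squeeze is the grip in N (None keeps the last); returns when the fingers have stopped.
- arm.sleep(seconds).
- arm.ik(position, orientation): joint angles nearest the present ones, or None.
- arm.read_camera(name): name is "scene" or "side" or "wrist"; returns a dict with "img" (400x640x3 uint8, blue, green, red), "fx", "fy", "cx", "cy" (pixels), "position" and "rotation" of the camera in the world. Camera axes: x right, y up, looking along -z (the intrinsics and any distortion apply to the point x, -y, -z); pixel columns grow to the right and rows downward; lengths in m; the calibration is good to about 2 mm. A picture is of the moment at which its call begins. There is no depth.
A pose or a line that the arm cannot do raises arm.MotionError and nothing moves.
- arm.hand_in(): hands the job in, once; it reports no verdict.
Readings, each from a call of its own:
- arm.get_clock(): time.
- arm.get_joint_positions(): joint angles.
- arm.get_joint_velocities(): joint speeds.
- arm.get_effort(): joint torques, N m.
- arm.get_eef_pos(): TCP position.
- arm.get_tool_rot(): TCP orientation.
- arm.get_contact_force(): force on the tool from outside, world axes, zero at the start.
- arm.get_ft_torque(): the same for the moment, N m.
- arm.get_gripper_width(): finger opening in m.
Only numpy, scipy, OpenCV 4.12 (cv2) and the standard library are available. Lean on these libraries where they do the work, as an engineer would, in place of code of your own. Each camera call takes 0.05 s, during which the arm holds its last target.

## Working session

There is one attempt and no reset: what is moved stays moved. The work goes in short steps, each a Python script; the robot and the scene stay as the last script left them, time stands still between calls to the robot, and variables do not carry over. Pictures are saved under pics/ and viewed, and the job is handed in when it is done.

```bash
mkdir -p pics; ls; python3 - <<'E'
from cell import arm
import cv2
for n in ["scene","side","wrist"]:
    c=arm.read_camera(n); cv2.imwrite(f"pics/{n}0.png",c["img"])
    print(n,{k:(v if not hasattr(v,'round') else v.round(4).tolist()) for k,v in c.items() if k!="img"})
print(arm.get_clock(),arm.get_contact_force(),arm.get_gripper_width())
print(arm.get_tool_rot())
E
```

```text
pics
scene {'fx': 513.2681235299758, 'fy': 513.2681235299758, 'cx': 318.76717487716274, 'cy': 201.12951040115107, 'position': [1.6992, 0.2201, 0.92], 'rotation': [[-0.1567, -0.576, 0.8023], [0.9875, -0.0758, 0.1385], [-0.019, 0.8139, 0.5807]]}
side {'fx': 366.01815775668047, 'fy': 366.01815775668047, 'cx': 315.52711100848785, 'cy': 193.1135942853078, 'position': [0.5077, -0.7912, 0.6582], 'rotation': [[0.9998, -0.0032, -0.0209], [-0.015, 0.5891, -0.8079], [0.0149, 0.8081, 0.5889]]}
wrist {'fx': 298.41656320829816, 'fy': 298.41656320829816, 'cx': 319.22768426325234, 'cy': 200.289083031498, 'position': [0.2247, -0.5902, 0.3839], 'rotation': [[0.2295, 0.9302, 0.2865], [-0.9733, 0.2198, 0.0662], [-0.0014, -0.294, 0.9558]]}
0.15 [-0.08856893 -0.2765922   0.15703671] 0.09119443494010662
[[ 9.73483176e-01  2.28758585e-01 -1.24131378e-04]
 [ 2.28758604e-01 -9.73482766e-01  8.97136735e-04]
 [ 8.43879729e-05 -9.01743639e-04 -9.99999590e-01]]
```

View pics/scene0.png

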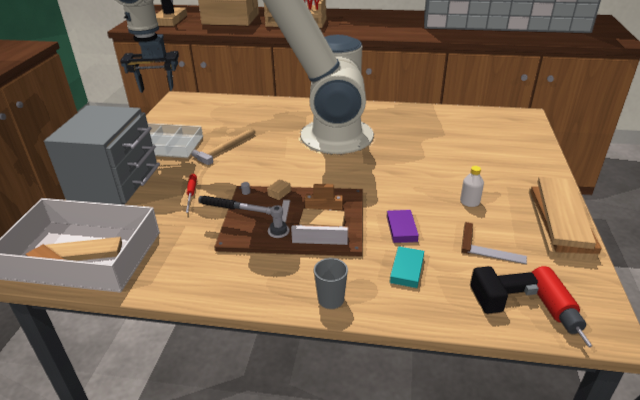

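View pics/side0.png

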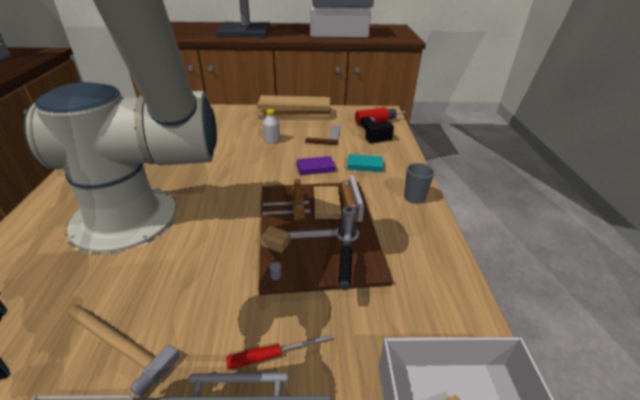

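View pics/wrist0.png

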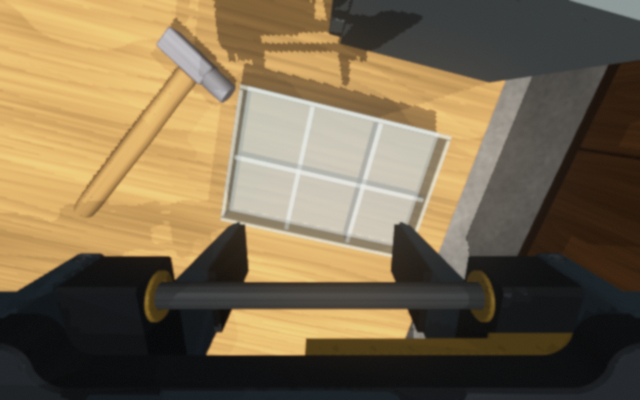

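The jig lies at the centre of the table with its x roughly along world +x, and the handle points to -y (scene view grip at 220,203, head at 278,215). Next I'll get coarse positions and a close wrist view.

```bash
cat > h.py <<'E'
from cell import arm
import cv2, numpy as np
def ray(c,u,v):
    d=np.array([(u-c["cx"])/c["fx"],-(v-c["cy"])/c["fy"],-1.0]); return np.array(c["position"]),np.array(c["rotation"])@d
def plane(c,u,v,z):
    p,d=ray(c,u,v); return p+d*(z-p[2])/d[2]
def proj(c,P):
    q=np.array(c["rotation"]).T@(np.array(P)-np.array(c["position"]));return c["cx"]-c["fx"]*q[0]/q[2],c["cy"]+c["fy"]*q[1]/q[2]
E
python3 - <<'E'
from h import *
s=arm.read_camera("scene"); d=arm.read_camera("side")
for n,u,v,z in [("nutbase",278,230,.03),("grip",220,203,.085),("offcut",279,190,.04),("socket",245,188,.034),("jaw",323,195,.06),("fencetop",320,230,.068),("bed corner",217,250,.018),("bed corner2",364,252,.018),("bed c3",364,190,.018),("bed c4",240,186,.018)]:
    print(n,plane(s,u,v,z).round(3))
for n,u,v,z in [("b1",262,288,.018),("b2",390,282,.018),("grip",346,265,.085),("head",348,212,.099),("jaw",298,192,.06),("offcut",275,240,.04)]:
    print("side",n,plane(d,u,v,z).round(3))
cv2.imwrite("pics/a.png",cv2.resize(s["img"][160:270,170:410],None,fx=3.3,fy=3.3,interpolation=cv2.INTER_CUBIC))
cv2.imwrite("pics/b.png",cv2.resize(d["img"][150:310,230:420],None,fx=3.6,fy=3.6,interpolation=cv2.INTER_CUBIC))
E
```

```text
nutbase [ 0.621 -0.083  0.03 ]
grip [ 0.591 -0.252  0.085]
offcut [ 0.442 -0.119  0.04 ]
socket [ 0.436 -0.229  0.034]
jaw [0.479 0.022 0.06 ]
fencetop [0.652 0.041 0.068]
bed corner [ 0.712 -0.231  0.018]
bed corner2 [0.667 0.16  0.018]
bed c3 [0.376 0.135 0.018]
bed c4 [ 0.404 -0.256  0.018]
side b1 [ 0.408 -0.265  0.018]
side b2 [ 0.692 -0.249  0.018]
side grip [ 0.588 -0.261  0.085]
side head [ 0.605 -0.101  0.099]
side jaw [0.48  0.035 0.06 ]
side offcut [ 0.428 -0.137  0.04 ]
```

View pics/a.png

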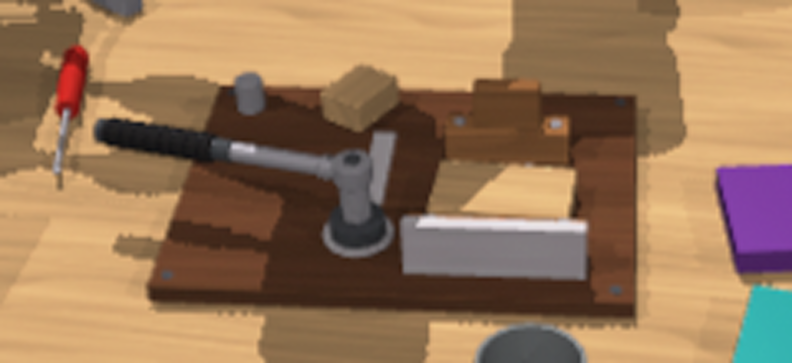

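View pics/b.png

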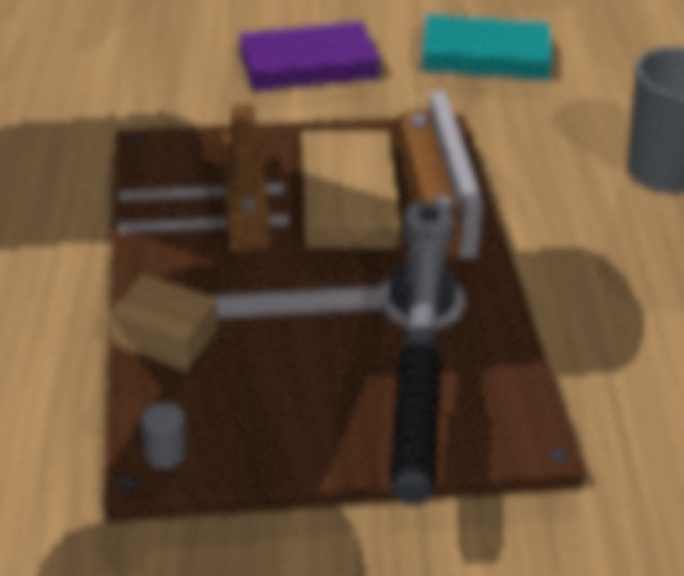

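```bash
cat >> h.py <<'E'
def R(yaw):  # jig yaw (deg): tool y = jig +x, tool x = jig +y, tool down
    a=np.radians(yaw);x=np.array([-np.sin(a),np.cos(a),0]);y=np.array([np.cos(a),np.sin(a),0])
    return np.c_[x,y,[0,0,-1]]
E
python3 - <<'E'
from h import *
print(arm.ik([0.54,-0.03,.33],R(4.5)))
arm.move_pose([0.54,-0.03,.33],R(4.5)); print(arm.get_clock(),arm.get_joint_positions())
c=arm.read_camera("wrist"); cv2.imwrite("pics/w1.png",c["img"]); import pickle; pickle.dump(c,open("w1.pkl","wb"))
print(c["position"]); print(arm.get_contact_force())
E
```

```text
[-9.50670024e+00  1.52832548e+01  7.66396236e+01 -2.54444375e-14
  8.80771216e+01 -1.40067002e+01]
2.7833 [-9.57409366e+00  1.53029408e+01  7.66415805e+01 -7.78719437e-03
  8.80712097e+01 -1.40037678e+01]
[0.53349533 0.05196474 0.51917645]
[ 0.39299538  0.04362797 -0.72421287]
```

View pics/w1.png

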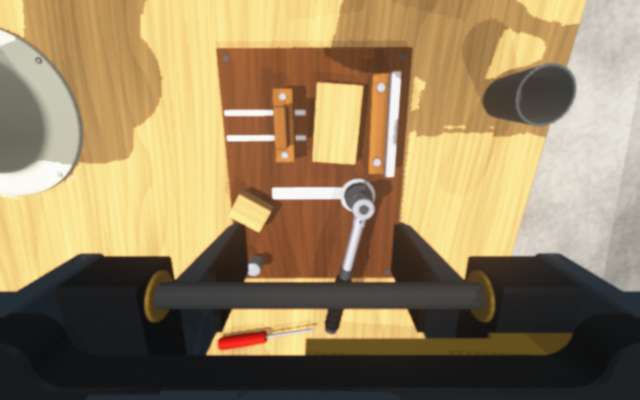

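```bash
python3 - <<'E'
from h import *
i=cv2.imread("pics/w1.png")
cv2.imwrite("pics/w1a.png",cv2.resize(i[40:190,210:420],None,fx=3.8,fy=3.8,interpolation=cv2.INTER_CUBIC))
cv2.imwrite("pics/w1b.png",cv2.resize(i[175:340,220:420],None,fx=3.6,fy=3.6,interpolation=cv2.INTER_CUBIC))
E
```

```text
(no output)
```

View pics/w1a.png

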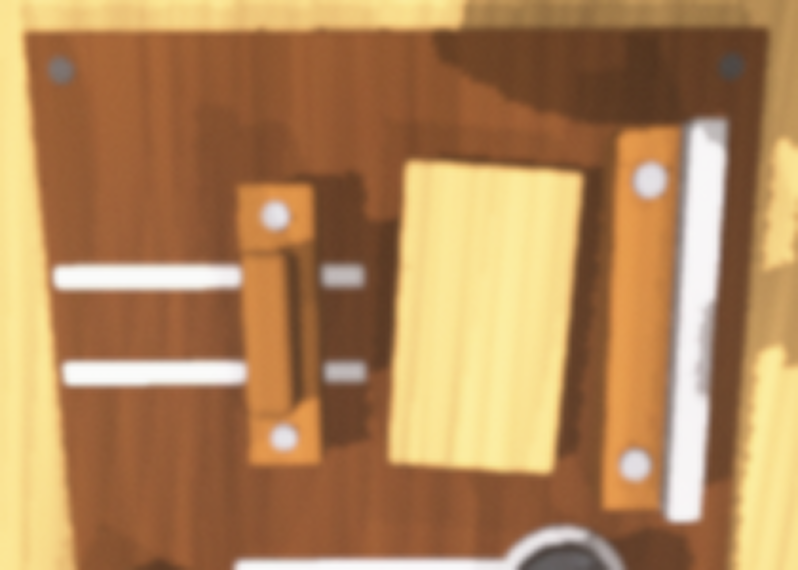

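View pics/w1b.png

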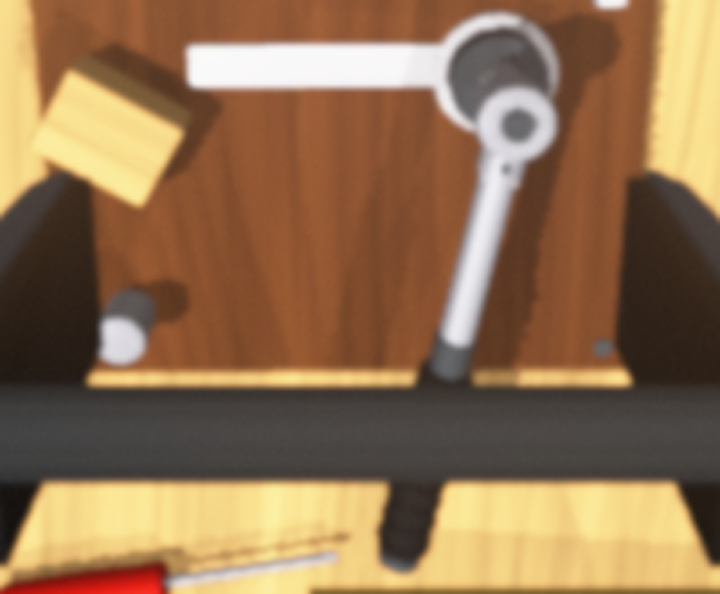

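```bash
python3 - <<'E'
from h import *
import pickle; c=pickle.load(open("w1.pkl","rb"))
A=lambda u,v,z:plane(c,210+u/3.8,40+v/3.8,z)
B=lambda u,v,z:plane(c,220+u/3.6,175+v/3.6,z)
def yaw(p,q): d=q-p; return np.degrees(np.arctan2(-d[0],d[1]))
f1=A(603,508,.052);f2=A(617,130,.052);print("fence",f1,f2,"mid",(f1+f2)/2,"len",np.linalg.norm(f1-f2),yaw(f1,f2))
b=[A(24,32,.018),A(768,28,.018)];print("bed top",b,np.linalg.norm(b[0]-b[1]),np.degrees(np.arctan2(*(b[1]-b[0])[[1,0]])))
g=[A(245,252,.096),A(290,250,.096),A(296,410,.096),A(250,412,.096)];print("grip",np.round(g,4).tolist(),np.mean(g,axis=0),yaw(g[3],g[0]),yaw(g[2],g[1]))
j=[A(237,185,.052),A(313,185,.052),A(322,465,.052),A(250,465,.052)];print("jaw",np.round(j,4).tolist(),np.mean(j,axis=0),yaw(j[2],j[1]))
d=[A(407,162,.043),A(583,173,.043),A(553,472,.043),A(390,463,.043)];print("board",np.round(d,4).tolist(),np.mean(d,axis=0),yaw(d[3],d[0]),yaw(d[2],d[1]))
h=B(518,124,.099);t=B(400,562,.085);k=B(450,375,.085);print("head",h,"tail",t,"d",np.linalg.norm((t-h)[:2]),"tube/grip",k,np.linalg.norm((k-h)[:2]),yaw(t,h),yaw(k,h))
o=B(110,140,.048);print("offcut",o,"sock",B(122,340,.05))
E
```

```text
fence [ 0.62019905 -0.04126143  0.052     ] [0.60690455 0.10500579 0.052     ] mid [0.6135518  0.03187218 0.052     ] len 0.14687015411242782 5.193450570280312
bed top [array([0.37120846, 0.12634715, 0.018     ]), array([0.66746691, 0.15103267, 0.018     ])] 0.2972851225172027 4.763127062472458
grip [[0.4732, 0.0497, 0.096], [0.4892, 0.0517, 0.096], [0.494, -0.0046, 0.096], [0.477, -0.0067, 0.096]] [0.48333228 0.02252686 0.096     ] 3.8229734501097212 4.869525379714614
jaw [[0.463, 0.074, 0.052], [0.4923, 0.0763, 0.052], [0.5017, -0.0323, 0.052], [0.4719, -0.0346, 0.052]] [0.48222631 0.02083213 0.052     ] 4.921192337853754
board [[0.5278, 0.0881, 0.043], [0.597, 0.0895, 0.043], [0.5988, -0.0293, 0.043], [0.5297, -0.0308, 0.043]] [0.56331886 0.02935216 0.043     ] 0.8946393877323476 0.8387579847998333
head [ 0.61123285 -0.08625035  0.099     ] tail [ 0.58390578 -0.32019705  0.085     ] d 0.23553731733036953 tube/grip [ 0.59750628 -0.21461706  0.085     ] 0.1290985297774542 -6.662466758525641 -6.103585012314563
offcut [ 0.4322832  -0.12563177  0.048     ] sock [ 0.43969377 -0.22912148  0.05      ]
```

```bash
python3 - <<'E'
from h import *
Y=4.8; ex=R(Y)[:,1]
p=np.array([0.4835,0.0225,0])
arm.move_pose(p+[0,0,.13],R(Y)); arm.set_gripper(0.036,40); 
arm.movel(p+[0,0,.075],vel=.1)
f0=arm.get_contact_force();print(arm.get_clock(),arm.get_gripper_width(),f0, arm.get_eef_pos())
c=arm.read_camera("wrist");cv2.imwrite("pics/w2.png",c["img"])
for k in range(3,25,3):
    arm.movel(p+ex*k*.001+[0,0,.075],vel=.05)
    f=arm.get_contact_force(); print(k,arm.get_clock(),round(f@ex,2),f.round(1))
    if f@ex<-9: break
E
```

```text
5.35 0.03592819418080998 [ 0.92796329 -0.16575568  0.36196707] [0.48366242 0.02248895 0.07528043]
3 5.65 1.01 [ 0.9  1.2 -0.5]
6 5.9 0.27 [ 0.2  0.6 -0.1]
9 6.15 -0.26 [-0.3  0.9 -1. ]
12 6.4 -0.25 [-0.3  0.2  0.2]
15 6.65 -0.72 [-0.7  0.3 -0.1]
18 6.9 -0.43 [-0.5  0.3 -0.9]
21 7.15 0.42 [ 0.5 -0.5  0.4]
24 7.4 -0.88 [-0.9  0.5  0.2]
```

View pics/w2.png

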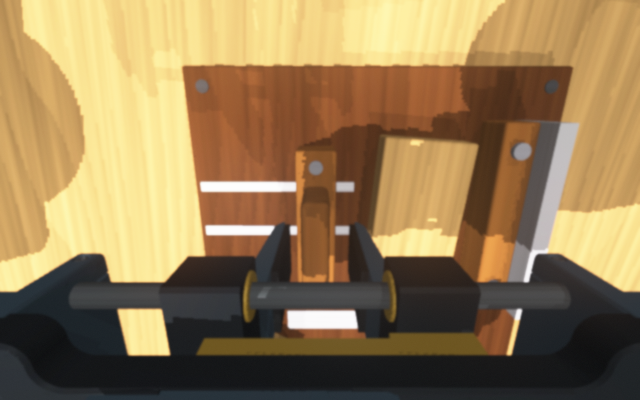

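```bash
python3 - <<'E'
from h import *
c=arm.read_camera("wrist");cv2.imwrite("pics/w3.png",c["img"])
print(arm.get_eef_pos(),[arm.get_contact_force().round(2) for _ in range(3)],arm.get_gripper_width())
E
```

```text
[0.50777487 0.02452343 0.07503893] [array([-0.44, -0.13, -0.5 ]), array([-0.44, -0.13, -0.5 ]), array([-0.44, -0.13, -0.5 ])] 0.035936119449393074
```

View pics/w3.png

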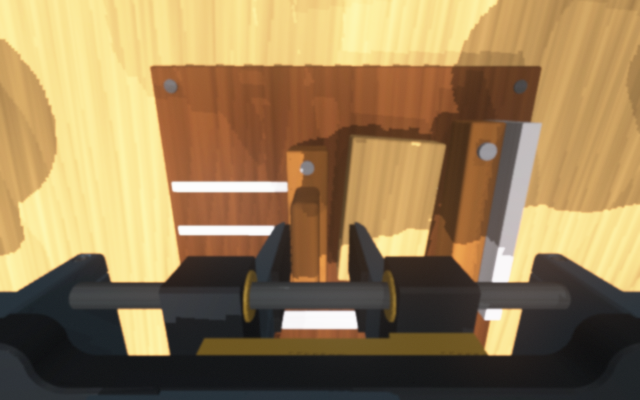

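The jaw is following the rear finger. I'll keep pushing, with finer steps near the end.

```bash
python3 - <<'E'
from h import *
Y=4.8; ex=R(Y)[:,1]
p=np.array([0.4835,0.0225,0])
k=24
for k in list(range(27,50,3))+list(np.arange(49,60,.7)):
    arm.movel(p+ex*k*.001+[0,0,.075],vel=.04)
    f=arm.get_contact_force(); print(round(k,1),arm.get_clock(),round(f@ex,2),f.round(1),((arm.get_eef_pos()-p)@ex*1e3).round(2))
    if f@ex<-8: break
c=arm.read_camera("wrist");cv2.imwrite("pics/w4.png",c["img"])
E
```

```text
27 7.7 -1.01 [-1.   0.3 -1.1] 27.33
30 7.95 -1.16 [-1.1 -0.2 -0.2] 30.34
33 8.2 -0.02 [ 0.  -0.3  0.1] 33.35
36 8.45 -1.51 [-1.6  1.   0.1] 36.3
39 8.7 -0.56 [-0.6  1.  -0.3] 39.31
42 8.95 -0.6 [-0.6  0.2 -0.5] 42.33
45 9.2 -2.14 [-2.1 -0.5 -1. ] 45.35
48 9.45 -1.3 [-1.3 -0.1 -0.5] 48.34
49.0 9.7 -2.59 [-2.5 -1.6  0.1] 48.99
49.7 9.95 -3.86 [-3.9  0.4 -0.2] 49.63
50.4 10.2 -2.61 [-2.5 -0.9  0.8] 50.48
51.1 10.45 -2.75 [-2.7 -0.6  0.8] 51.22
51.8 10.7 -2.63 [-2.6 -0.5  0.5] 51.88
52.5 10.95 -3.54 [-3.5 -0.2  0.7] 52.62
53.2 11.2 -3.12 [-3.1 -0.3  0.6] 53.29
53.9 11.45 -6.05 [-5.9 -2.   1.9] 53.34
54.6 11.7 -10.28 [-10.1  -2.7   5.6] 53.41
```

View pics/w4.png

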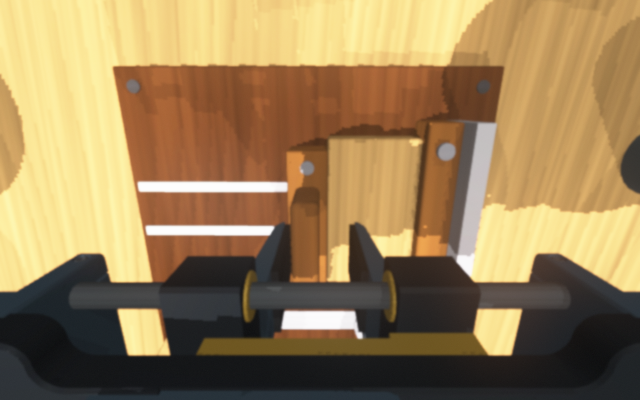

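```bash
python3 - <<'E'
from h import *
import pickle
Y=4.8; ex=R(Y)[:,1]
p=np.array([0.4835,0.0225,0])
arm.movel(p+ex*.0552+[0,0,.075],vel=.04); f=arm.get_contact_force(); print(f@ex)
arm.movel(p+ex*.049+[0,0,.075],vel=.04)
print(arm.get_contact_force())
arm.movel(p+ex*.049+[0,0,.14],vel=.15)
arm.move_pose([0.54,-0.06,.33],R(4.8))
c=arm.read_camera("wrist"); cv2.imwrite("pics/w5.png",c["img"]);pickle.dump(c,open("w5.pkl","wb"))
i=c["img"];cv2.imwrite("pics/w5a.png",cv2.resize(i[20:170,210:420],None,fx=3.8,fy=3.8,interpolation=cv2.INTER_CUBIC))
cv2.imwrite("pics/w5b.png",cv2.resize(i[130:330,220:420],None,fx=3,fy=3,interpolation=cv2.INTER_CUBIC))
print(arm.get_clock())
E
```

```text
-11.686560024952879
[ 0.24578607  0.29547517 -0.65565898]
13.7917
```

View pics/w5a.png

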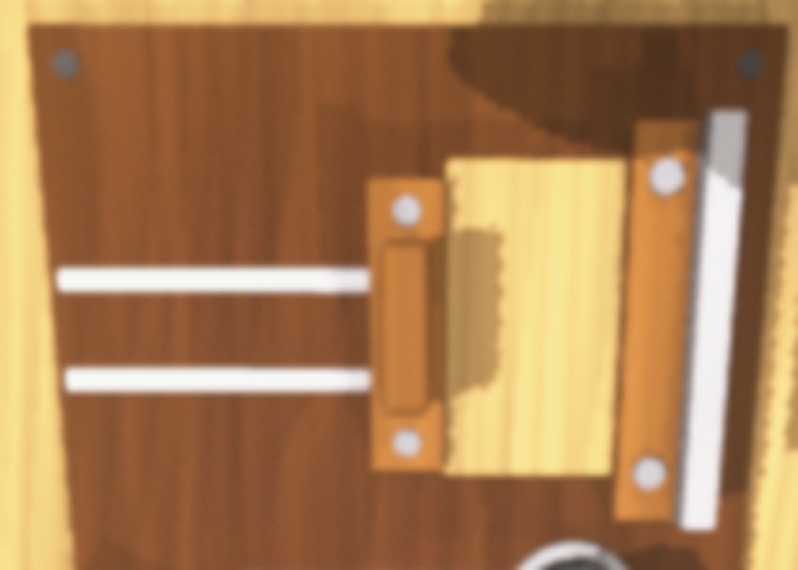

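View pics/w5b.png

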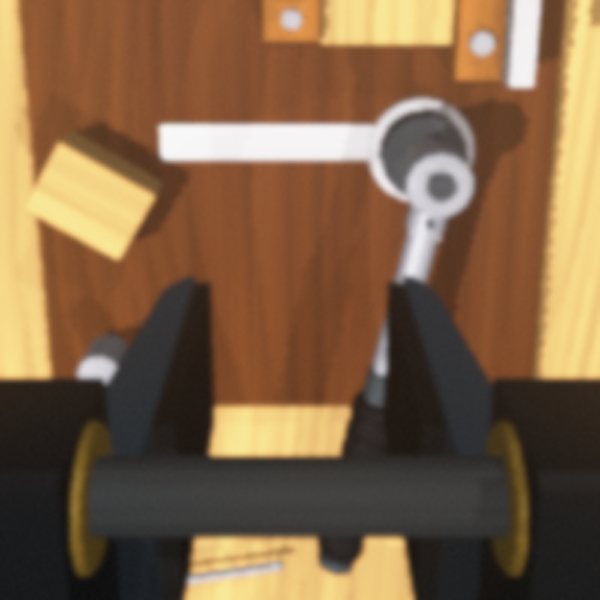

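```bash
python3 - <<'E'
from h import *
import pickle; c=pickle.load(open("w5.pkl","rb"))
A=lambda u,v,z:plane(c,210+u/3.8,20+v/3.8,z)
B=lambda u,v,z:plane(c,220+u/3,130+v/3,z)
def yaw(p,q): d=q-p; return np.degrees(np.arctan2(-d[0],d[1]))
f1=A(614,520,.052);f2=A(636,122,.052);m=(f1+f2)/2;print("fence",m,yaw(f1,f2))
g=np.mean([A(383,242,.096),A(429,242,.096),A(429,412,.096),A(386,412,.096)],axis=0)
ex=R(4.8)[:,1];print("grip-fence",(g-m)@ex)
j=A(444,470,.052),A(442,180,.052);print("jawface",((j[0]+j[1])/2-m)@ex,yaw(*j))
d=[A(447,475,.043),A(446,160,.043)];print("board back",yaw(*d),((d[0]+d[1])/2-m)@ex)
d=[A(611,475,.043),A(626,160,.043)];print("board front",yaw(*d),((d[0]+d[1])/2-m)@ex)
h=B(441,186,.099);t=B(336,567,.085);print(h,t,np.linalg.norm((h-t)[:2]),yaw(t,h))
E
```

```text
fence [0.61362181 0.03196565 0.052     ] 4.634886024937271
grip-fence -0.08489093534793313
jawface -0.07106208196162442 5.674497045181365
board back 5.503086915053451 -0.06949632145785778
board front 4.996605530313052 -0.0010694177700536988
[ 0.61117623 -0.08681361  0.099     ] [ 0.5834575  -0.32141581  0.085     ] 0.2362340368160986 -6.738372375955369
```

```bash
cat >> h.py <<'E'
N=np.array([0.6111,-0.0867])
def wp(a,z=.077,r=.170,off=0):  # a = handle yaw deg; off along pull dir (-tool y)
    r_=np.radians(a); d=np.array([np.sin(r_),-np.cos(r_)]); q=N+r*d
    return np.array([q[0],q[1],z])-R(a)[:,1]*off
E
python3 - <<'E'
from h import *
a=-6.6
arm.move_pose(wp(a,.15),R(a)); arm.set_gripper(.06,40)
c=arm.read_camera("wrist"); cv2.imwrite("pics/w6.png",c["img"])
print(proj(c,wp(a,.085)))
arm.movel(wp(a),vel=.1); arm.set_gripper(.042)
c=arm.read_camera("wrist"); cv2.imwrite("pics/w7.png",c["img"])
print(arm.get_clock(),arm.get_contact_force(),arm.get_eef_pos(),wp(a))
E
```

```text
(np.float64(318.8156018073652), np.float64(205.1177547848571))
16.8667 [ 0.23177447  0.54559021 -0.96621147] [ 0.59156975 -0.25556967  0.07706039] [ 0.59156068 -0.25557337  0.077     ]
```

View pics/w7.png

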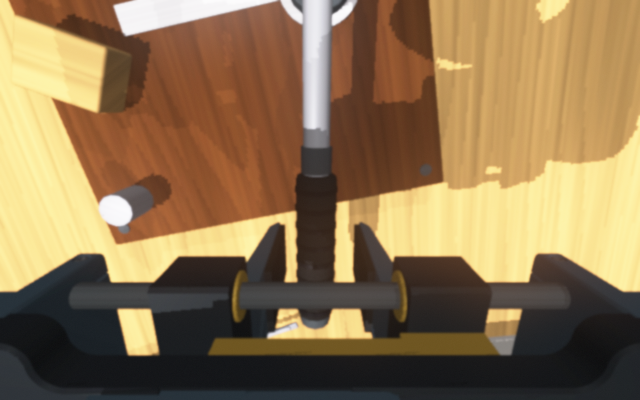

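The handle is centred and parallel between the pads. I'll start the pull now, with the far finger hooking the grip.

```bash
python3 - <<'E'
from h import *
a=-6.6
def show(a):
    f=arm.get_contact_force(); t=-R(a)[:,1]; m=arm.get_ft_torque()
    print(round(a,2),round(arm.get_clock(),2),"pull",round(-f@t,2),"rad",round(f@R(a)[:,0],2),m.round(2))
for o in (.004,.0065):
    arm.movel(wp(a,off=o),vel=.04); show(a)
for k in range(12):
    a-=.8; arm.movel(wp(a,off=.0065),vel=.04,frame=R(a)); show(a)
E
```

```text
-6.6 17.12 pull -0.78 rad 0.14 [-0.03 -0.08  0.07]
-6.6 17.37 pull -0.74 rad -0.31 [-0.01 -0.13 -0.02]
-7.4 17.62 pull 0.03 rad 0.14 [ 0.   -0.14  0.02]
-8.2 17.87 pull -0.48 rad 0.02 [-0.07 -0.07  0.  ]
-9.0 18.12 pull -0.15 rad 0.01 [ 0.08 -0.1  -0.02]
-9.8 18.37 pull 0.87 rad 0.29 [ 0.06 -0.09 -0.02]
-10.6 18.62 pull 0.72 rad 0.55 [-0.07 -0.37  0.01]
-11.4 18.87 pull 3.37 rad 0.13 [-0.22 -0.91  0.02]
-12.2 19.12 pull 5.32 rad -0.69 [-0.19 -1.12  0.06]
-13.0 19.37 pull 3.57 rad 0.25 [-0.24 -0.96 -0.01]
-13.8 19.62 pull 3.89 rad -0.56 [-0.21 -0.87 -0.07]
-14.6 19.87 pull 3.5 rad -0.12 [-0.25 -0.93 -0.05]
-15.4 20.12 pull 2.88 rad 0.17 [-0.26 -0.86 -0.1 ]
-16.2 20.37 pull -0.14 rad -2.03 [-0.2  -0.29 -0.03]
```

```bash
python3 - <<'E'
from h import *
c=arm.read_camera("wrist"); cv2.imwrite("pics/w8.png",c["img"]); print(arm.get_gripper_width(),arm.get_contact_force(),arm.get_eef_pos()-wp(-16.2,off=.0065))
c=arm.read_camera("scene"); cv2.imwrite("pics/s8.png",cv2.resize(c["img"][160:270,170:410],None,fx=3.3,fy=3.3))
E
```

```text
0.042112316466117385 [ 0.39149976 -0.310403    4.24273747] [-2.00724946e-04 -5.08913193e-05  8.04277481e-05]
```

View pics/w8.png

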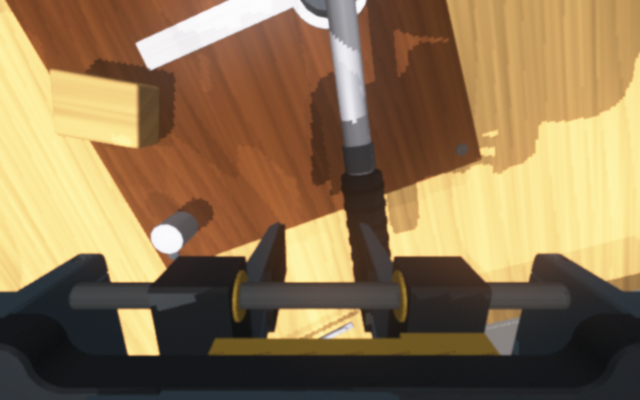

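View pics/s8.png

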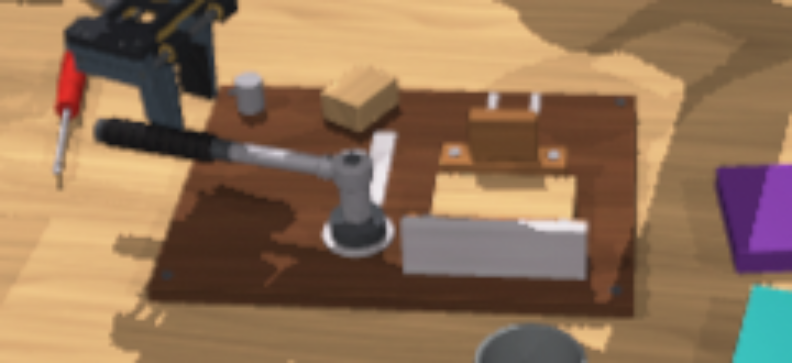

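```bash
python3 - <<'E'
from h import *
c=arm.read_camera("scene");p=arm.get_eef_pos();Rt=arm.get_tool_rot();print(p,Rt.round(3),arm.get_contact_force())
def s(P): u,v=proj(c,P); return round((u-170)*2.4),round((v-150)*2.4) 
img=cv2.resize(c["img"][50:270,120:410],None,fx=2.7,fy=2.7)
cv2.imwrite("pics/s9.png",img)
t=lambda P:tuple(int(round(x)) for x in ((proj(c,P)[0]-120)*2.7,(proj(c,P)[1]-50)*2.7))
for sg in(1,-1): print("tip",t(p+Rt@[0,sg*.021,.011]),"padtop",t(p+Rt@[0,sg*.021,-.03]))
for r in (0,.12,.17,.233): print("h",r,t([*wp(-6.6,r=r)[:2],.085]))
cam=arm.read_camera("wrist")
for sg in(1,-1):
  for dx in (.016,-.016): print("wrist tip",np.round(proj(cam,p+Rt@[dx,sg*.021,.011]),0))
d=arm.read_camera("side");cv2.imwrite("pics/d9.png",cv2.resize(d["img"][130:330,200:420],None,fx=3,fy=3))
E
```

```text
[ 0.55724119 -0.2482141   0.07706366] [[ 0.279  0.96  -0.   ]
 [ 0.96  -0.279 -0.   ]
 [-0.    -0.    -1.   ]] [-1.25343479  0.03415648  5.43802119]
tip (275, 420) padtop (270, 388)
tip (297, 399) padtop (292, 368)
h 0 (421, 437)
h 0.12 (311, 420)
h 0.17 (267, 413)
h 0.233 (212, 405)
wrist tip [348. 207.]
wrist tip [347. 248.]
wrist tip [289. 207.]
wrist tip [290. 248.]
```

View pics/s9.png

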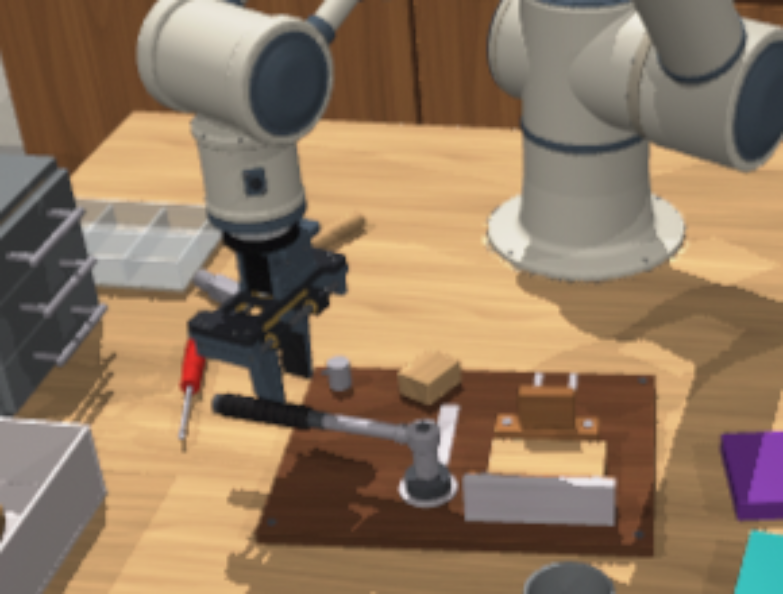

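View pics/d9.png

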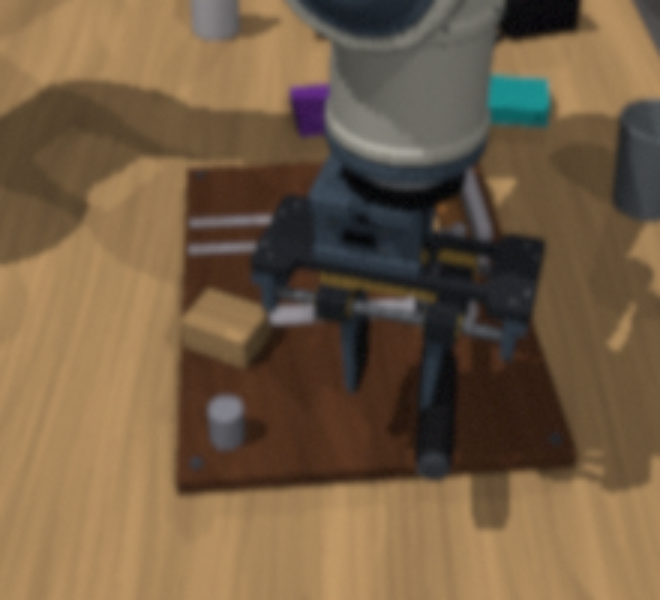

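```bash
python3 - <<'E'
from h import *
p=arm.get_eef_pos();Rt=arm.get_tool_rot()
c=arm.read_camera("side");z=7;o=(310,190)
im=cv2.resize(c["img"][190:290,310:400],None,fx=z,fy=z,interpolation=cv2.INTER_CUBIC)[:600]
for P,col in [(p+Rt@[0,.021,.011],(0,0,255)),(p+Rt@[0,.021,-.021],(0,255,255)),(p+Rt@[0,-.021,.011],(0,255,0)),(wp(-6.6,.085),(255,0,255)),(wp(-6.6,.085,.233),(255,0,255))]:
    u,v=proj(c,P);cv2.circle(im,(int((u-o[0])*z),int((v-o[1])*z)),4,col,-1)
cv2.imwrite("pics/d10.png",im)
c=arm.read_camera("wrist");z=4;o=(240,150)
im=cv2.resize(c["img"][150:295,240:430],None,fx=z,fy=z,interpolation=cv2.INTER_CUBIC)
for P,col in [(p+Rt@[0,.021,.011],(0,0,255)),(p+Rt@[0,.021,-.021],(0,255,255)),(p+Rt@[0,-.021,.011],(0,255,0)),(wp(-6.6,.085),(255,0,255)),(wp(-6.6,.085,.12),(255,0,255))]:
    u,v=proj(c,P);cv2.circle(im,(int((u-o[0])*z),int((v-o[1])*z)),4,col,-1)
cv2.imwrite("pics/w10.png",im)
E
```

```text
(no output)
```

View pics/d10.png

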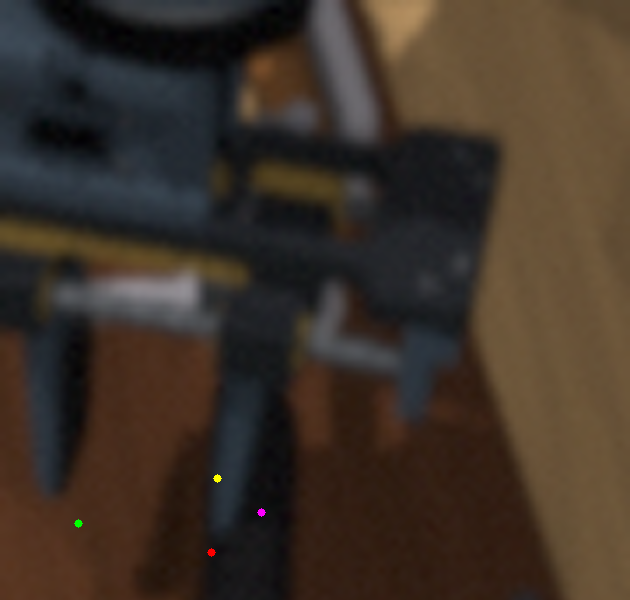

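View pics/w10.png

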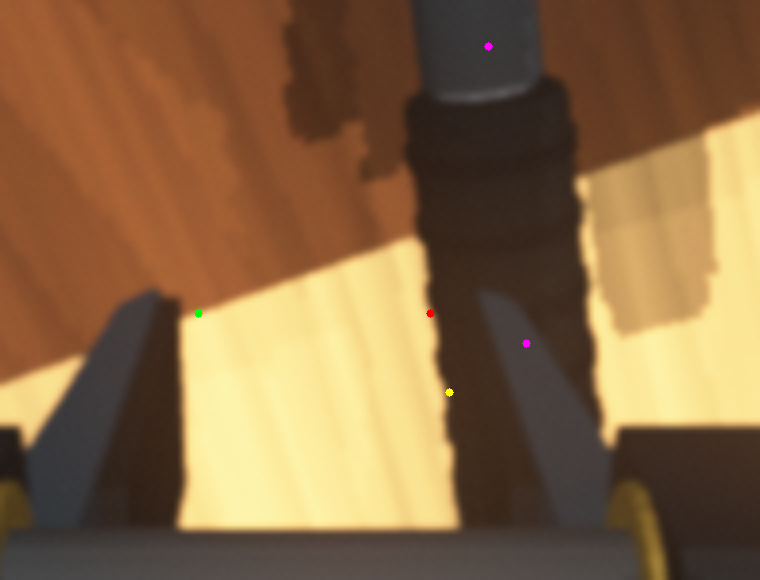

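```bash
python3 - <<'E'
from h import *
# back off: return and look at contact
a=-6.6
arm.movel(arm.get_eef_pos()+[0,0,.03],vel=.1)
arm.move_pose(wp(a,.12),R(a))
arm.set_gripper(.060)
p=arm.get_eef_pos();Rt=arm.get_tool_rot()
c=arm.read_camera("wrist");z=4;o=(220,150)
im=cv2.resize(c["img"][150:295,220:420],None,fx=z,fy=z,interpolation=cv2.INTER_CUBIC)
for dz,col in [(.011,(0,0,255)),(-.005,(0,255,255)),(-.02,(0,255,0))]:
  for sg in (1,-1):
    u,v=proj(c,p+Rt@[.016,sg*arm.get_gripper_width()/2,dz]);cv2.circle(im,(int((u-o[0])*z),int((v-o[1])*z)),4,col,-1)
cv2.imwrite("pics/w11.png",im); print(arm.get_clock(),arm.get_contact_force())
d=arm.read_camera("side");z=5;o=(280,130)
im=cv2.resize(d["img"][130:250,280:440],None,fx=z,fy=z,interpolation=cv2.INTER_CUBIC)
for dz,col in [(.011,(0,0,255)),(-.005,(0,255,255)),(-.02,(0,255,0))]:
  for sg in (1,-1):
    u,v=proj(d,p+Rt@[-.016,sg*arm.get_gripper_width()/2,dz]);cv2.circle(im,(int((u-o[0])*z),int((v-o[1])*z)),3,col,-1)
cv2.imwrite("pics/d11.png",im)
E
```

```text
21.975 [-0.52390775  0.10685158 -0.40842972]
```

View pics/w11.png

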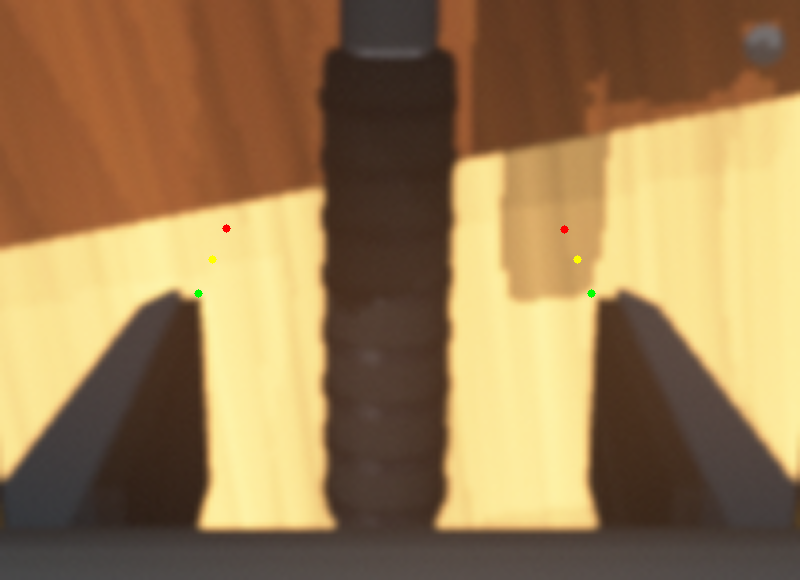

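View pics/d11.png

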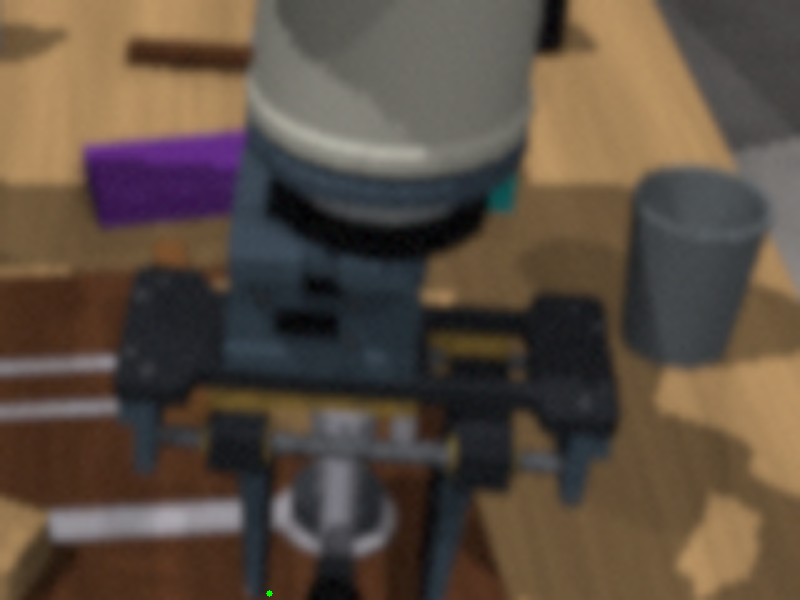

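The image and the contact agree: the real fingertips are about 20 mm above the reported TCP, not 11 mm below it. The finger therefore skated over the handle and didn't move it. I'll redo the hook 35 mm lower.

```bash
sed -i 's/z=.077/z=.042/' h.py; python3 - <<'E'
from h import *
a=-6.6
arm.movel(wp(a,.042),vel=.08); print(arm.get_contact_force().round(2)); arm.set_gripper(.042)
c=arm.read_camera("wrist");cv2.imwrite("pics/w12.png",c["img"])
def show(a):
    f=arm.get_contact_force(); t=-R(a)[:,1]; m=arm.get_ft_torque()
    print(round(a,2),round(arm.get_clock(),2),"pull",round(-f@t,2),"z",round(f[2],2),m.round(2)); return -f@t
for o in (.003,.006,.008,.010):
    arm.movel(wp(a,off=o),vel=.04)
    if show(a)>7: break
c=arm.read_camera("wrist");cv2.imwrite("pics/w13.png",c["img"])
E
```

```text
[-0.47  0.7   0.04]
-6.6 23.93 pull 0.13 z 0.95 [ 0.01 -0.13  0.02]
-6.6 24.18 pull 0.15 z 0.18 [-0.05 -0.1   0.02]
-6.6 24.43 pull 0.44 z -0.07 [-0.05 -0.13 -0.02]
-6.6 24.68 pull 0.87 z 0.89 [-0.07 -0.09 -0.02]
```

View pics/w13.png

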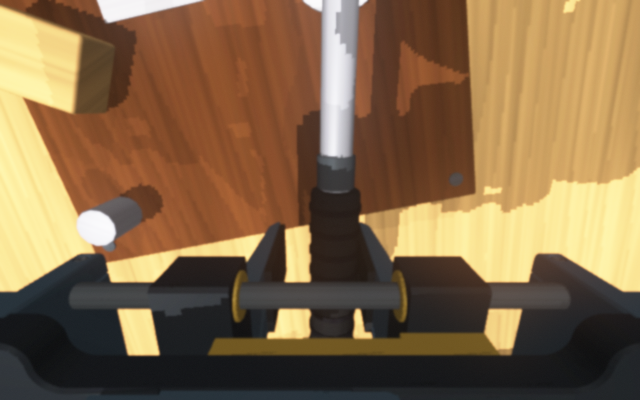

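```bash
cat >> h.py <<'E'
OFF=.009
def show(a):
    f=arm.get_contact_force(); t=-R(a)[:,1]; m=arm.get_ft_torque()
    print(round(a,2),round(arm.get_clock(),2),"pull",round(-f@t,2),"rad",round(f@R(a)[:,0],1),"z",round(f[2],2),m.round(2)); return -f@t
E
python3 - <<'E'
from h import *
a=-6.6
for k in range(14):
    a-=.8; arm.movel(wp(a,off=OFF),vel=.04,frame=R(a)); show(a)
E
```

```text
-7.4 24.98 pull 3.36 rad 0.1 z 0.62 [ 0.   -0.62  0.  ]
-8.2 25.23 pull 5.77 rad 1.9 z -1.26 [ 0.08 -1.09  0.02]
-9.0 25.48 pull 7.0 rad 2.9 z -1.34 [ 0.13 -1.25  0.1 ]
-9.8 25.73 pull 6.82 rad 2.9 z -2.09 [ 0.09 -1.32  0.03]
-10.6 25.98 pull 6.52 rad 1.7 z -1.63 [ 0.07 -1.24  0.07]
-11.4 26.23 pull 7.23 rad 1.9 z -1.47 [ 0.04 -1.29  0.01]
-12.2 26.48 pull 7.62 rad 1.6 z -2.26 [ 0.04 -1.29  0.07]
-13.0 26.73 pull 7.46 rad 2.0 z -1.84 [-0.01 -1.25  0.05]
-13.8 26.98 pull 7.19 rad 1.4 z -1.3 [-0.   -1.29  0.07]
-14.6 27.23 pull 7.78 rad 2.1 z -1.24 [ 0.01 -1.25  0.08]
-15.4 27.48 pull 7.41 rad 2.4 z -1.9 [-0.03 -1.24  0.13]
-16.2 27.73 pull 7.29 rad 2.0 z -1.85 [-0.06 -1.24  0.08]
-17.0 27.98 pull 7.4 rad 1.7 z -1.91 [-0.18 -1.25  0.12]
-17.8 28.23 pull 7.27 rad 2.2 z -1.44 [-0.09 -1.25  0.1 ]
```

```bash
python3 - <<'E'
from h import *
a=-17.8; H=[];T=[];low=0
for k in range(55):
    a-=.8; arm.movel(wp(a,off=OFF),vel=.04,frame=R(a)); F=show(a); m=np.linalg.norm(arm.get_ft_torque()[:2])
    if len(H)>=3:
        r=np.median(H[-5:]);rt=np.median(T[-5:])
        if F<.85*r or m<.85*rt:
            low+=1; print("low",F/r,m/rt)
            if low>=2: break
            continue
    low=0;H.append(F);T.append(m)
c=arm.read_camera("wrist");cv2.imwrite("pics/w14.png",c["img"]);print("a",a)
E
```

```text
-18.6 28.48 pull 7.18 rad 2.1 z -1.88 [-0.13 -1.18  0.09]
-19.4 28.73 pull 7.96 rad 1.6 z -2.53 [-0.17 -1.25  0.13]
-20.2 28.98 pull 7.51 rad 0.9 z -2.5 [-0.18 -1.31  0.13]
-21.0 29.23 pull 7.37 rad 1.0 z -2.12 [-0.21 -1.32  0.08]
-21.8 29.48 pull 7.15 rad 1.0 z -2.94 [-0.24 -1.3   0.07]
-22.6 29.73 pull 7.45 rad 0.8 z -1.89 [-0.3  -1.27  0.07]
-23.4 29.98 pull 7.58 rad 0.6 z -1.56 [-0.33 -1.21  0.1 ]
-24.2 30.23 pull 7.73 rad 1.0 z -1.23 [-0.4  -1.13  0.07]
-25.0 30.48 pull 7.46 rad 1.3 z -2.73 [-0.45 -1.22  0.04]
-25.8 30.73 pull 6.96 rad 1.1 z -2.34 [-0.41 -1.19  0.09]
-26.6 30.98 pull 7.21 rad 0.1 z -2.17 [-0.45 -1.21  0.09]
-27.4 31.23 pull 8.09 rad 0.2 z -2.78 [-0.48 -1.27  0.05]
-28.2 31.48 pull 8.06 rad 1.4 z -2.38 [-0.58 -1.21  0.06]
-29.0 31.73 pull 9.54 rad 0.7 z -2.05 [-0.62 -1.33  0.08]
-29.8 31.98 pull 8.54 rad 1.6 z -2.08 [-0.63 -1.36  0.05]
-30.6 32.23 pull 9.38 rad 0.1 z -1.66 [-0.7  -1.36  0.1 ]
-31.4 32.48 pull 8.84 rad 0.4 z -3.17 [-0.76 -1.27  0.03]
-32.2 32.73 pull 10.11 rad -0.4 z -2.41 [-0.78 -1.29  0.03]
-33.0 32.98 pull 8.68 rad -0.3 z -2.92 [-0.87 -1.19  0.05]
-33.8 33.23 pull 8.92 rad -0.7 z -3.05 [-0.86 -1.15  0.03]
-34.6 33.48 pull 9.87 rad -1.1 z -2.97 [-0.95 -1.06 -0.02]
-35.4 33.73 pull 8.2 rad -2.2 z -2.33 [-0.97 -1.05 -0.04]
-36.2 33.98 pull 7.62 rad -1.5 z -2.5 [-0.98 -0.94 -0.05]
-37.0 34.23 pull 7.89 rad -2.0 z -1.67 [-1.04 -0.81 -0.04]
-37.8 34.48 pull 6.55 rad -1.8 z -2.21 [-1.02 -0.73 -0.1 ]
low 0.7981964331359614 0.8801309862765853
-38.6 34.73 pull 5.64 rad -2.9 z -1.93 [-0.94 -0.61 -0.11]
low 0.6871499154229133 0.7884075150383509
a -38.59999999999999
```

View pics/w14.png

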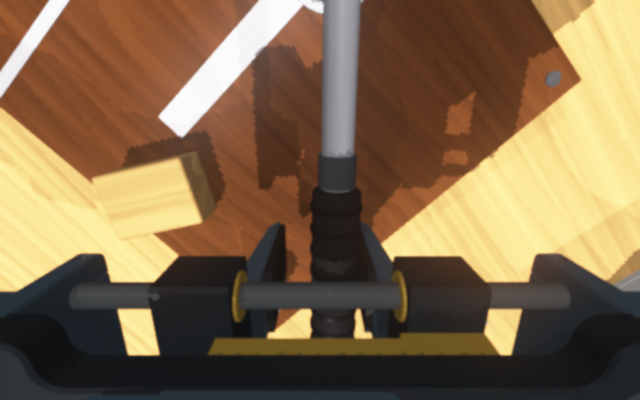

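The force peaked near 9.9 N at -34.6° and fell steadily to 5.6 N. That is the click, about 0.08 rad of give. Easing off now.

```bash
python3 - <<'E'
from h import *
a=-38.6
for k in range(14):
    a+=.6; arm.movel(wp(a,off=OFF),vel=.03,frame=R(a)); F=show(a)
    if F<.8: break
c=arm.read_camera("wrist");cv2.imwrite("pics/w15.png",c["img"]);print("a",a)
E
```

```text
-38.0 35.03 pull 7.2 rad -1.1 z -2.0 [-1.01 -0.73 -0.03]
-37.4 35.28 pull 8.0 rad -1.2 z -1.48 [-1.01 -0.71 -0.09]
-36.8 35.53 pull 7.53 rad -1.3 z -1.68 [-1.01 -0.84 -0.06]
-36.2 35.78 pull 8.14 rad -1.7 z -2.52 [-0.97 -0.96 -0.04]
-35.6 36.03 pull 7.98 rad -1.2 z -2.87 [-1.05 -1.02 -0.03]
-35.0 36.28 pull 9.24 rad 0.3 z -2.94 [-0.91 -1.   -0.03]
-34.4 36.53 pull 8.18 rad -0.3 z -2.69 [-1.01 -1.08 -0.04]
-33.8 36.78 pull 8.63 rad -1.1 z -2.21 [-0.91 -1.15  0.05]
-33.2 37.03 pull 9.19 rad -1.4 z -2.93 [-0.89 -1.17  0.07]
-32.6 37.28 pull 8.23 rad -0.2 z -3.05 [-0.8  -1.21  0.08]
-32.0 37.53 pull 7.27 rad 0.8 z -1.28 [-0.64 -1.07  0.07]
-31.4 37.78 pull 3.78 rad -1.5 z 0.49 [-0.54 -0.44  0.01]
-30.8 38.03 pull -0.17 rad 0.2 z -0.92 [-0.03 -0.07 -0.05]
a -30.799999999999983
```

View pics/w15.png

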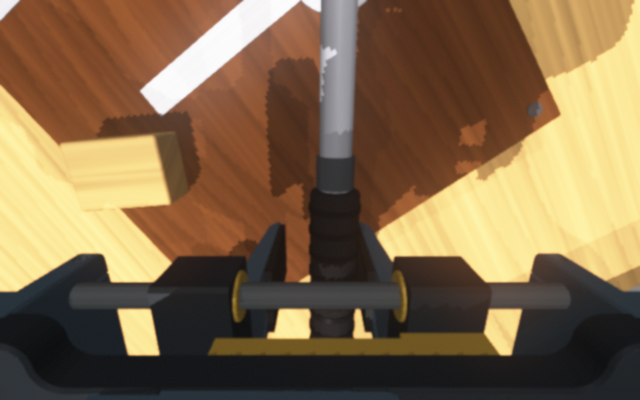

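```bash
python3 - <<'E'
from h import *
import pickle
a=-30.8
arm.movel(wp(a,off=.002),vel=.04,frame=R(a)); show(a)
arm.set_gripper(.065); show(a)
arm.movel(wp(a,.14,off=.002),vel=.12); show(a)
arm.move_pose([0.54,-0.06,.33],R(4.8))
c=arm.read_camera("wrist");cv2.imwrite("pics/w16.png",c["img"]);pickle.dump(c,open("w16.pkl","wb"))
print(arm.get_clock(),arm.get_contact_force())
i=c["img"];cv2.imwrite("pics/w16a.png",cv2.resize(i[20:170,210:420],None,fx=3.8,fy=3.8,interpolation=cv2.INTER_CUBIC))
cv2.imwrite("pics/w16b.png",cv2.resize(i[130:330,220:420],None,fx=3,fy=3,interpolation=cv2.INTER_CUBIC))
E
```

```text
-30.8 38.41 pull -0.45 rad -0.8 z -0.77 [-0.05 -0.07 -0.  ]
-30.8 38.96 pull -0.96 rad 0.2 z 0.36 [-0.06 -0.03 -0.01]
-30.8 39.92 pull 0.35 rad 0.5 z 0.29 [-0.01 -0.06  0.01]
40.9833 [-0.21821122  0.95412505  0.51825871]
```

View pics/w16a.png

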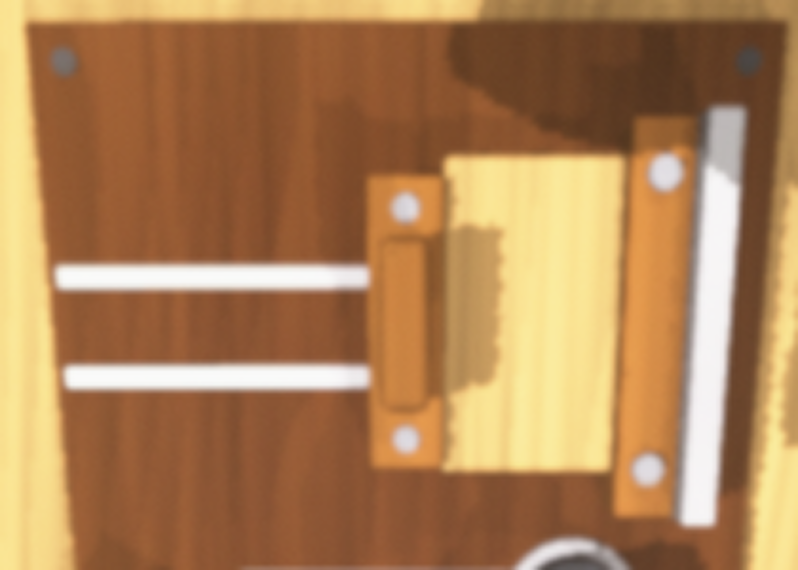

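View pics/w16b.png

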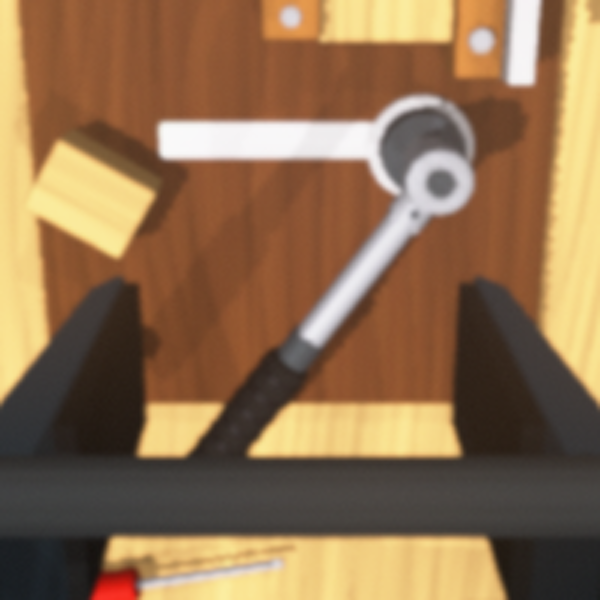

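```bash
python3 - <<'E'
from h import *
import pickle; c=pickle.load(open("w16.pkl","rb"))
B=lambda u,v,z:plane(c,220+u/3,130+v/3,z)
def yaw(p,q): d=q-p; return np.degrees(np.arctan2(-d[0],d[1]))
h=B(441,182,.099);k=B(300,350,.085);h2=B(413,215,.09)
print(yaw(k,h),yaw(k,h2),"turn rad",np.radians(-6.6-yaw(k,h)))
arm.hand_in()
E
```

```text
-30.56667399608373 -31.617868075090872 turn rad 0.4182973719837676
the job is handed in; nothing more can be done
```

I clamped the board, pulled the wrench through its click, eased it off and let go. The job was handed in at about 41 s of the 67 s allowed. It reports no verdict, so the results below are my own measurements.

- **Board:** I pushed the jaw up until the force rose to about 12 N. Afterwards the jaw grip point measured 84.9 mm from the fence face (nominal 85 mm). The board's measured edges were within about 1 mm of where they should lie and about 0.4–0.9° off the fence. The last picture still shows the board flush on both sides.
- **Wrench pull:** The pull peaked at about 9.5–10 N and then fell to 5.6 N, where I stopped.
- **Give:** Going by where contact was lost on easing off, the handle had given about 0.14 rad, against the 0.185 rad limit. While pulling I had judged it at only 0.08 rad, so it went further than I meant it to.
- **Final state of the wrench:** The handle line runs through the head again, so it is straight to within what the picture can show. The nut is turned about 0.42 rad from where it started (0.33 rad needed). The gripper is clear of everything, with contact force near zero.

**What went wrong or disagreed:**
- The first try at the wrench failed. The fingertips really sat about 20 mm behind the reported TCP, not 11 mm ahead, so a finger slid over the top of the handle with up to about 5 N and did not move it. I repeated the pull 35 mm lower.
- The jaw was therefore pushed with the fingertips only just below the top of its grip bar, but it seated correctly.
- The offcut is still in place in the last picture. I did not measure the other loose things at the end, but nothing was seen to touch them.

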